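# Load a glass tile in the drill jig and latch the leaf

### The arm

A 7-joint arm with a two-finger parallel gripper is mounted at the origin on a cart in front of the work surface, level with it; the furniture and walls round the work are solid. World frame = base frame: x ahead of the robot, y to its left, z up, the work surface at z = 0. Lengths are in m, angles in degrees, forces in N, time in s.
With the tool pointing down it reaches from about 0.4 to 0.925 m from the base axis. Payload 4.1 kg.
Tool frame: the origin (TCP) lies midway between the tips of the shut fingers; the grasp point (between the pads) lies 19 mm behind it; z points along the fingers, y is the line along which they close (so a half turn about z gives the same grasp; the last joint's range is limited). The gripper opens to 85 mm and grips with 20 to 120 N. Pads are 22 mm wide; open, the fingers measure 114 mm over their backs; the gripper's body (76 mm by 85 mm) begins 54 mm behind the grasp point. The pads swing forward as they close: fully open they stand 13 mm farther back than shut.
Start: joints at [69.5, 22.827, 2.584, 88.041, -1.071, 69.15, -2.905], TCP at [0.166, -0.628, 0.231] pointing down, gripper open.
Joint ranges: [-161.44, 161.44], [-28.35, 127.94], [-78.24, 83.42], [0, 140.83], [-78.03, 258.03], [13.02, 114.36], [-168.23, 168.23]. Speed limits (degrees/s): [147.25, 147.25, 180, 180, 180, 180, 180].

### API

Orientations are given as a 3x3 rotation matrix whose columns are the frame's x, y, z axes.
In Python, from plant import bot gives the robot as it stands.
- The arm moves only by the shell command python3 steer.py 'ROWS' [FORCE]. ROWS is rows parted by semicolons, their numbers by spaces, 1 to 12 of them, each of 7 numbers: a rotation vector rx, ry, rz in degrees, then dx, dy, dz in m, then the opening from 0.0 (shut) to 1.0 (fully open); each row shifts and turns the commanded pose from where the row before left it, along the tool's axes as they then stand; what a row does not reach is not made up. A row lasts 1/12 s, in which the tool goes at most 0.0417 m and 7.16 degrees, less where a joint would pass 70% of its speed; a pose out of reach is approached as far as the arm can. The fingers move at their own pace and stop on an object; FORCE is the grip in N (left out, the last holds). Time passes only in rows, so rows that do not move let the fingers close. It prints the time, the measured TCP pose, the force, the opening and the grip force at its end.
- bot.read_state(): the state, without advancing time (a new reading comes with each control period).
- bot.read_camera(name): name is "scene" or "top" or "wrist"; returns the picture (480x640x3 uint8, red, green, blue); there is no depth.
- bot.camera_model(name): a dict with "fovy" (degrees; the focal length in pixels is half the picture's height over the tangent of half this angle, whatever the lens; pixels are square), "cx", "cy" (the principal point, pixels), "extrinsics" (4x4, takes a point from camera to world coordinates). Camera axes: x right, y down, z forward; pixel columns grow to the right and rows downward; lengths in m; the calibration is good to about 2 mm. A picture is of the moment at which its call begins: read the wrist's pose just before it. camera_model takes no time and is no camera call; for the wrist camera it gives the pose at the moment of the call.
- bot.close_job(): hands the job in; it is judged then, once.
The state is a dict: "time": time; "joint_positions": joint angles; "joint_velocities": joint speeds; "effort": joint torques, N m; "ee_pos": TCP position; "tool_rot": TCP orientation; "force": force on the tool from outside, world axes, zero at the start; "ft_torque": the same for the moment, N m; "width": opening from 0.0 (shut) to 1.0 (fully open); "grasp_force": force on a finger pad.
Only numpy, scipy, OpenCV 4.12 (cv2) and the standard library are available. Lean on these libraries where they do the work, as an engineer would, in place of code of your own. Each camera call takes 0.05 s, during which the arm holds its last target. There are 200 camera calls.

### The job

Get the drill jig ready to drill the blue glass tile: lay the blue tile flat in the jig's nest between the locating pins without dropping it, swing the hinged leaf fully down over it, then swing the red-knobbed latch round over the leaf until its notch is fully home on the stud. Leave the other two glass tiles, the wax pot and the jar where they are.

Things in the scene. Friction and masses are not known exactly. Their poses are not given: they have to be found in the camera images.
- drill_jig: Aluminium drill jig, fixed to the bench. Origin on the bench under the nest centre; +x to the hinge, -x to the closed leaf's free end, z up. Base spans x -60..86, y -75..55 mm, its top 14 mm above the bench. The leaf, closed, is a windowed plate over x -56..56, y -39..39 mm, underside 26, top 34 mm above the bench.
- nest (a point): Centre of the nest floor, 14 mm above the bench; axes as the jig's. Eight steel pins, 6 mm diameter, 9 mm high with conical tips, at (+-32, +-20) and (+-20, +-32) mm leave a 58 mm square for the 54 mm tile, sides along x and y (any of four ways round). Between the two pins of each side there are 34 mm for a finger.
- jig_leaf (a joint): Leaf hinge (rad): 0 = closed, level; starts 2.1 to 2.4 = open, leaning well back past upright; limit 2.45. Damped with friction: stays where it is left when open, sinks shut by its own weight in a second or so when let go below about 0.4 rad; the handle needs about 2 N. It cannot close on a tile lying up on the pins, nor on a latch that was swung in first.
- leaf_hinge (a point): Middle of the leaf's hinge axis, which lies along the jig's y, at jig (62, 0, 30) mm.
- leaf_bar (a point): Grip point of the leaf's handle: black round bar parallel to the hinge, 12 mm diameter, 68 mm long, on two thin rods 56 mm apart, 44 mm beyond the plate's edge; pinch it from above, it turns between the fingers. At leaf angle a it is at jig (62 - 162 cos a, 12, 30 + 162 sin a) mm. Closed, it is in front of the base, over bare bench.
- jig_latch (a joint): Latch pivot (rad), vertical axis: 0 = fully home; starts 1.45 to 2.2 = open, clear of the leaf; limit 2.4. Friction holds it (0.7 N at the knob). At angle b its arm points along jig (-sin b, cos b). Arm: flat steel, 18 mm wide, 36 to 41 mm above the bench, with a notch in its leading side 45 mm from the pivot for the stud.
- latch_pivot (a point): On the latch's pivot axis at jig (-45, -62, 38.5) mm, on a post of the base.
- latch_knob (a point): Middle of the latch's red round knob, 15 mm diameter, 25 mm high, upright on the arm 72 mm from the pivot; this point is 54 mm above the bench, the knob reaches from 41 to 66 mm.
- leaf_stud (a point): The headed steel stud on the leaf that the latch's notch goes round: neck 7 mm, head 12 mm in diameter; with the leaf closed it is at jig (-45, -17) mm, its head up to 47 mm above the bench.
- tile_blue: The blue fused-glass tile with white spots, 54 x 54 mm, 8 mm thick at the sides and 10 mm with its spots; origin at the centre of its underside, sides along its x and y, z up. 30 to 65 g. Lies flat on the bench at the start.
- tile_amber: Amber glass tile of the same size; not to be disturbed.
- tile_red: Dark red glass tile of the same size; not to be disturbed.
- wax_pot: Small cream and red round pot, 63 mm diameter, 34 mm high, near the robot; not to be disturbed.
- frit_jar: Small jar of red glass grains with a black lid, 44 mm diameter, 52 mm high; not to be disturbed.

How it is judged (in metres and radians):
On the way, in this order (a step that is already met when the one before it is completed fails the run):
1. the blue tile lies flat in the nest, let go, with the leaf still open (horizontal distance between tile_blue and nest below 0.006 m and z of tile_blue in the frame of nest below 0.003 m and angle between tile_blue's own z axis and vertical below 0.06 rad and contact force between tile_blue and the fingers below 0.1 N and value of joint jig_leaf above 1 rad), for 0.2 s.
2. the leaf is down on the tile while the latch is still clear (value of joint jig_leaf below 0.03 rad and value of joint jig_latch above 0.5 rad), for 0.2 s.
3. the latch is home on the stud (value of joint jig_latch below 0.08 rad and value of joint jig_leaf below 0.03 rad), for 0.2 s.
At the end, for the whole second after the job is handed in: The blue tile lies at rest and flat (within 0.06 rad) on the nest's floor, within 6 mm of its centre; the leaf is closed to within 0.03 rad and the latch to within 0.08 rad of fully home (all of step 3 and horizontal distance between tile_blue and nest below 0.006 m and z of tile_blue in the frame of nest below 0.003 m and angle between tile_blue's own z axis and vertical below 0.06 rad and linear speed of tile_blue below 0.02 m/s); the robot touches nothing.
It fails at once if the blue tile falls or is flung (moves faster than 0.6 m/s while the fingers do not hold it) (contact force between tile_blue and the fingers below 0.02 N and linear speed of tile_blue above 0.6 m/s).
It fails at once if another glass tile, the wax pot or the jar is moved by more than 15 mm (distance of any of tile_amber, tile_red, wax_pot, frit_jar from where it was at the start of the episode above 0.015 m).
It also fails if it takes over 72 s, if anything falls off the work surface, if the arm or the gripper's body presses on something with over 40 N, if the wrist force passes 120 N, or if a joint passes its speed limit or range.

## Working session

There is one attempt and no reset: what is moved stays moved. The work goes in short steps, Python scripts to look and compute and a shell command to move; the robot and the scene stay as the last step left them, time stands still between calls to the robot, and variables do not carry over. Pictures are saved under pics/ and viewed, at most 10 in all, crops included, and the job is handed in when it is done.

```bash
ls; mkdir -p pics
python3 - <<'E'
from plant import bot
import cv2,numpy as np
for n in("top","scene"):
    m=bot.camera_model(n);print(n,m["fovy"],m["cx"],m["cy"],np.round(m["extrinsics"],4).tolist())
    im=bot.read_camera(n);cv2.imwrite(f"pics/{n}0.png",im[:,:,::-1])
s=bot.read_state();print(s["time"],s["ee_pos"],np.round(s["tool_rot"],3).tolist(),s["width"])
E
```

```text
pics
plant.py
steer.py
top 44.148704605608216 326.5718650659871 237.26776576983124 [[0.0255, -0.9956, 0.0901, 0.4236], [-0.9996, -0.0241, 0.0166, -0.1008], [-0.0143, -0.0905, -0.9958, 1.1636], [0.0, 0.0, 0.0, 1.0]]
scene 43.717637380206874 318.7105357936474 237.21846225233617 [[-0.7764, -0.3166, 0.545, -0.1768], [-0.6301, 0.4102, -0.6593, 0.7424], [-0.0149, -0.8553, -0.518, 0.7305], [0.0, 0.0, 0.0, 1.0]]
0.1 [ 0.1662099  -0.62779716  0.23036666] [[0.967, 0.256, -0.001], [0.256, -0.967, 0.002], [-0.0, -0.002, -1.0]] 1.001438996589084
```

View pics/top0.png

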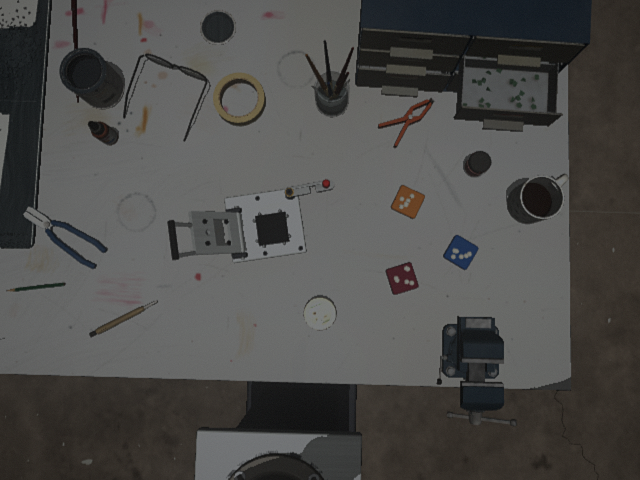

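View pics/scene0.png

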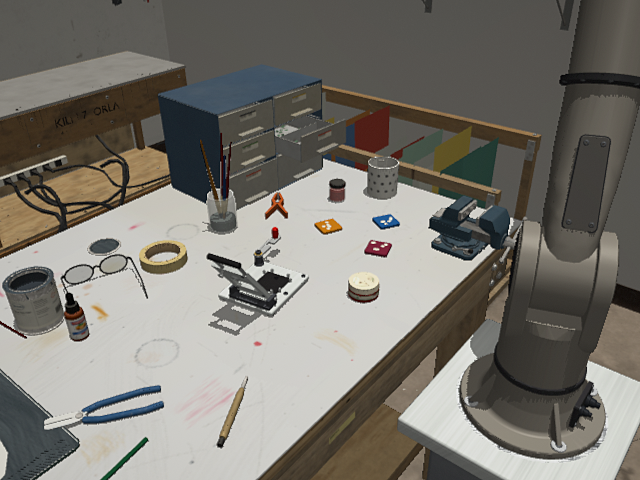

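The top view shows the blue tile near (461,252), the jig with its nest near (272,229) and the hinge to its left (jig +x ≈ world +y), the knob at (326,184) and the leaf bar at (173,240). The red tile is at (402,278), amber at (407,201), and the wax pot at (320,313).

```bash
cat > h.py <<'E'
from plant import bot
import cv2,numpy as np
def proj(n,p,m=None):
    m=m or bot.camera_model(n);f=240/np.tan(np.radians(m["fovy"]/2));E=m["extrinsics"]
    q=(np.asarray(p)-E[:3,3])@E[:3,:3];return f*q[...,:2]/q[...,2:]+[m["cx"],m["cy"]]
def cast(n,px,z,m=None):
    m=m or bot.camera_model(n);f=240/np.tan(np.radians(m["fovy"]/2));E=m["extrinsics"]
    px=np.atleast_2d(px).astype(float)
    d=np.c_[(px-[m["cx"],m["cy"]])/f,np.ones(len(px))]@E[:3,:3].T
    return E[:3,3]+d*((z-E[2,3])/d[:,2:])
def blobs(mask,amin=30):
    c,_=cv2.findContours(mask.astype(np.uint8),cv2.RETR_EXTERNAL,cv2.CHAIN_APPROX_NONE)
    return sorted([k for k in c if cv2.contourArea(k)>amin],key=cv2.contourArea,reverse=True)
def st():
    s=bot.read_state();return s
E
python3 - <<'E'
from h import *
im=cv2.imread("pics/top0.png");hsv=cv2.cvtColor(im,cv2.COLOR_BGR2HSV);H,S,V=cv2.split(hsv)
def tile(n,mk,roi,z=.008):
    x0,y0,x1,y1=roi;k=np.zeros_like(H,bool);k[y0:y1,x0:x1]=mk[y0:y1,x0:x1]
    c=blobs(k)[0];w=cast("top",c[:,0,:],z)[:,:2]
    r=cv2.minAreaRect((w*1000).astype(np.float32));print(n,np.round(r,1) if 0 else r)
tile("blue",(H>100)&(H<130)&(S>120),(435,225,490,280))
tile("amber",(H>5)&(H<25)&(S>120),(385,175,435,225))
tile("red",((H>165)|(H<8))&(S>100),(380,255,425,300))
tile("knob",((H>170)|(H<6))&(S>150),(310,170,345,200),.066)
tile("nestdark",V<60,(253,208,292,247),.014)
k=np.zeros_like(H,bool);k[180:275,215:320]=(V>190)[180:275,215:320]
print(np.percentile(V[180:275,215:320],[5,50,90]))
c=cv2.resize(im[165:285,160:345],None,fx=4,fy=4,interpolation=cv2.INTER_CUBIC);c=np.clip(c*1.6,0,255).astype(np.uint8)
cv2.imwrite("pics/jig.png",c)
E
```

```text
blue ((506.1597900390625, -343.31414794921875), (50.67036437988281, 50.31157302856445), 59.944427490234375)
amber ((603.0197143554688, -239.07650756835938), (50.962947845458984, 51.12067413330078), 65.89627075195312)
red ((452.2684631347656, -229.8166046142578), (49.507049560546875, 50.39935302734375), 18.502792358398438)Traceback (most recent call last):
  File "<stdin>", line 10, in <module>
  File "<stdin>", line 5, in tile
IndexError: list index out of range
```

Run:
```python
from h import *
im=cv2.imread("pics/top0.png")
c=cv2.resize(im[165:285,160:345],None,fx=4,fy=4,interpolation=cv2.INTER_CUBIC);c=np.clip(c*1.6,0,255).astype(np.uint8)
cv2.imwrite("pics/jig.png",c)
hsv=cv2.cvtColor(im,cv2.COLOR_BGR2HSV);H,S,V=cv2.split(hsv)
def rep(n,mk,roi,z):
    x0,y0,x1,y1=roi;k=np.zeros_like(H,bool);k[y0:y1,x0:x1]=mk[y0:y1,x0:x1]
    for c in blobs(k,8)[:2]:
        w=cast("top",c[:,0,:],z)[:,:2];print(n,cv2.minAreaRect((w*1000).astype(np.float32)),cv2.minAreaRect(c)[0])
rep("knob",((H>165)|(H<8))&(S>100),(315,172,340,196),.066)
rep("nestdark",V<60,(253,208,292,247),.014)
```

```text
knob ((625.229736328125, -78.80824279785156), (11.411088943481445, 11.286422729492188), 1.3170568943023682) (326.0, 183.0)
nestdark ((542.132080078125, 26.069278717041016), (64.2980728149414, 61.242706298828125), 9.180438995361328) (271.808349609375, 228.59434509277344)
```

View pics/jig.png

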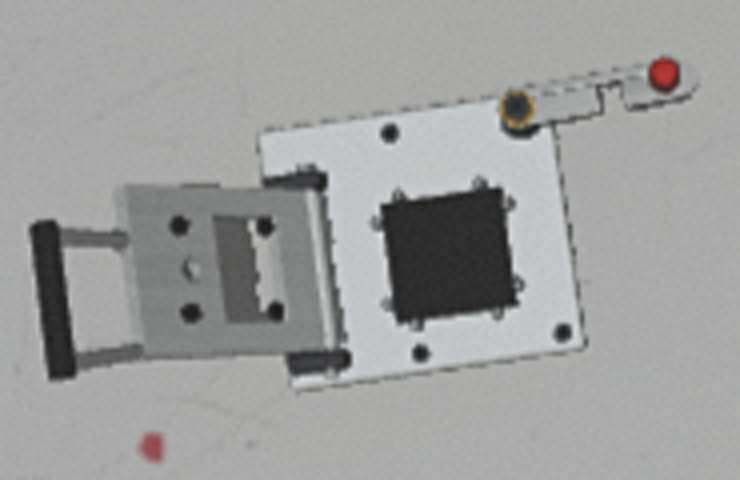

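The crop shows the dark nest square with corners near (381,206), (501,187), (518,303) and (398,323). The base corners are near (260,132), (296,390) and (583,348), the pivot near (517,107), the knob at (664,74), and the bar from (45,222) to (62,378).

Run:
```python
from h import *
def C(p,z): return cast("top",(np.array(p)+.5)/4-.5+[160,165],z)[:,:2]
n=C([(381,206),(501,187),(518,303),(398,323)],.014);c=n.mean(0);print("nest",c,np.linalg.norm(np.diff(n,axis=0),axis=1))
b=C([(260,132),(296,390),(583,348)],.014)
# local coords of corners: (86,-75),(86,55),(-60,55)
P=np.array([(.086,-.075),(.086,.055),(-.060,.055)])
def fit(P,Q):
    Pc,Qc=P-P.mean(0),Q-Q.mean(0);M=Pc.T@Qc
    a=np.arctan2(M[0,1]-M[1,0],M[0,0]+M[1,1]);R=np.array([[np.cos(a),-np.sin(a)],[np.sin(a),np.cos(a)]])
    t=Q.mean(0)-R@P.mean(0);return a,t,R,np.linalg.norm(P@R.T+t-Q,axis=1)
a,t,R,e=fit(P,b);print("base",np.degrees(a),t,e)
s=.029
a,t,R,e=fit(np.r_[P,[[0,0]]],np.r_[b,[c]]);print("both",np.degrees(a),t,e)
pv=C([(517,107)],.045);print("pivot",pv,R@[-.045,-.062]+t)
for z in(.054,.066):
  k=cast("top",[(326,183.2)],z)[:,:2][0];v=R.T@(k-t)-[-.045,-.062];print("knob",z,k,np.linalg.norm(v),"b",np.arctan2(-v[0],v[1]))
# leaf bar: intersect ray at bar middle with circle
px=(np.array([53,300])+.5)/4-.5+[160,165]
for al in np.arange(2.0,2.46,.05):
    w=np.r_[R@[.062-.162*np.cos(al),.012]+t,.030+.162*np.sin(al)]
    print(round(al,2),w.round(4),proj("top",w)-px,proj("scene",w).round(0))
```

```text
nest [0.54270699 0.02554883] [0.05954831 0.0577272  0.05935008]
base 99.6599463726463 [0.54253839 0.02447282] [0.00133415 0.00205352 0.00283123]
both 99.70116628155701 [0.54259933 0.02475142] [0.00156781 0.00226531 0.00257912 0.00080464]
pivot [[ 0.61123583 -0.00778457]] [ 0.61129566 -0.0091575 ]
knob 0.054 [ 0.62704647 -0.07858237] 0.07118919079062275 b 1.6245779152099604
knob 0.066 [ 0.6248466  -0.07882231] 0.07097051220084609 b 1.5935963140699845
2.0 [0.509  0.1503 0.1773] [13.9932975  -3.41424558] [233. 245.]
2.05 [0.5077 0.1575 0.1738] [10.24747193 -2.59811962] [230. 248.]
2.1 [0.5065 0.1645 0.1698] [ 6.692957   -1.78465115] [228. 252.]
2.15 [0.5054 0.1712 0.1656] [ 3.3400957  -0.97668581] [226. 256.]
2.2 [0.5043 0.1778 0.161 ] [ 0.1980786  -0.17698195] [224. 260.]
2.25 [0.5032 0.1842 0.156 ] [-2.72507631  0.61180443] [222. 264.]
2.3 [0.5021 0.1902 0.1508] [-5.4225313   1.38713317] [220. 269.]
2.35 [0.5011 0.1961 0.1453] [-7.88862481  2.14659154] [218. 273.]
2.4 [0.5002 0.2016 0.1394] [-10.11885626   2.88790399] [217. 277.]
2.45 [0.4993 0.2068 0.1333] [-12.10986073   3.60894004] [215. 282.]
```

```bash
cat >> h.py <<'E'
def rel(p,yaw=None):
    "tool-axis shift and rz for TCP target p, tool y axis at yaw (mod 180), tool upright"
    s=bot.read_state();R=s["tool_rot"];d=R.T@(np.array(p)-s["ee_pos"]);y=np.degrees(np.arctan2(R[1,1],R[0,1]))
    print("t",round(s["time"],2),"at",np.round(s["ee_pos"],4),"yaw",round(y,2),"tilt",np.round(R[:2,2],3),"shift",np.round(d,4),"w",round(s["width"],3))
    if yaw is not None:
        q=(yaw-y+90)%180-90;print("rz now",round(-q,2)); a=np.radians(yaw)
E
python3 steer.py '0 0 0 .0335 -.0157 0 1;0 0 0 .0335 -.0157 0 1;0 0 0 .0335 -.0157 0 1;0 0 0 .0335 -.0157 0 1;0 0 0 .0335 -.0157 0 1;0 0 0 .0335 -.0157 0 1;0 0 0 .0335 -.0157 0 1;0 0 0 .0335 -.0157 0 1;0 0 0 .0335 -.0157 0 1;0 0 0 .0335 -.0157 0 1;0 0 0 .0335 -.0157 0 1;0 0 0 .0335 -.0157 0 1' 30
python3 steer.py '0 0 -6.44 0 0 0 .85;0 0 -6.44 0 0 0 .85;0 0 -6.44 0 0 0 .85;0 0 -6.44 0 0 0 .85;0 0 -6.44 0 0 0 .85;0 0 -6.44 0 0 0 .85;0 0 -6.44 0 0 0 .85;0 0 0 0 0 0 .85;0 0 0 0 0 0 .85'
python3 - <<'E'
from h import *
rel((.506,-.3435,.06),-30.1)
m=bot.camera_model("wrist");im=bot.read_camera("wrist")[:,:,::-1].copy();cv2.imwrite("pics/w1.png",im)
H,S,V=cv2.split(cv2.cvtColor(im,cv2.COLOR_BGR2HSV))
for k in blobs((H>100)&(H<130)&(S>120),1500)[:3]:
    w=cast("wrist",k[:,0],.008,m)[:,:2];print(cv2.minAreaRect((w*1000).astype(np.float32)),cv2.minAreaRect(k)[0])
E
```

```text
time: 1.1
ee_pos: [0.5076, -0.3419, 0.2309]
tool_rot: [[0.967, 0.256, -0.001], [0.256, -0.967, 0.0], [-0.001, -0.0, -1.0]]
force: [1.1, -0.9, 0.3]
width: 1.001
grasp_force: 0.0
time: 1.85
ee_pos: [0.5065, -0.3433, 0.2309]
tool_rot: [[0.504, 0.864, -0.001], [0.864, -0.504, 0.0], [0.0, -0.001, -1.0]]
force: [0.3, 0.5, 0.2]
width: 0.851
grasp_force: 0.0
t 1.85 at [ 0.5065 -0.3433  0.2309] yaw -30.26 tilt [-0.001  0.   ] shift [-0.0004 -0.0002  0.1709] w 0.851
rz now -0.16
((506.234619140625, -344.5768127441406), (51.374271392822266, 51.427860260009766), 59.8017692565918) (318.9999694824219, 204.49998474121094)
```

View pics/w1.png

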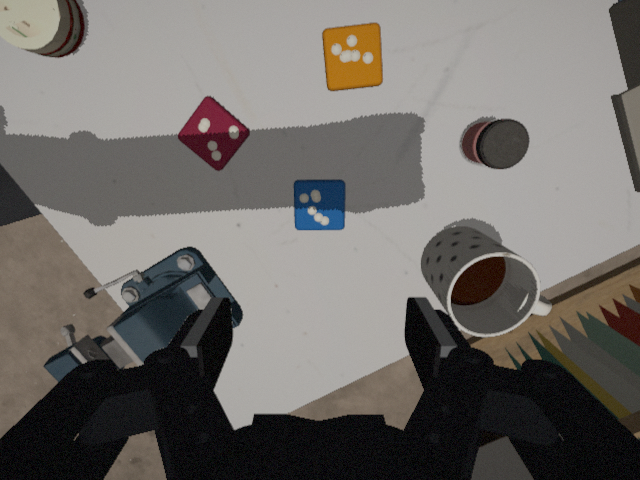

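The wrist view shows the blue tile at (319,204), square to the fingers. It measures (506,−344.5) mm, which agrees with the top view, so I'm descending.

```bash
python3 steer.py '0 0 0 -.0008 0 .038 .8;0 0 0 0 0 .038 .8;0 0 0 0 0 .038 .8;0 0 0 0 0 .038 .8;0 0 0 0 0 .03 .8;0 0 0 0 0 .02 .8;0 0 0 0 0 .01 .8;0 0 0 0 0 .01 .8;0 0 0 0 0 .005 .8;0 0 0 0 0 .004 .8;0 0 0 0 0 .0015 .8;0 0 0 0 0 0 .8' 30
python3 steer.py '0 0 0 0 0 0 .5;0 0 0 0 0 0 .5;0 0 0 0 0 0 .5;0 0 0 0 0 0 .5;0 0 0 0 0 0 .5;0 0 0 0 0 0 .5'
```

```text
time: 2.9
ee_pos: [0.5069, -0.3444, -0.0004]
tool_rot: [[0.502, 0.865, 0.001], [0.865, -0.502, -0.001], [-0.0, 0.002, -1.0]]
force: [0.3, 0.5, -0.4]
width: 0.799
grasp_force: 0.0
time: 3.4
ee_pos: [0.5072, -0.3446, 0.0001]
tool_rot: [[0.501, 0.865, 0.002], [0.865, -0.501, -0.001], [-0.0, 0.002, -1.0]]
force: [-1.3, 0.1, 5.6]
width: 0.609
grasp_force: 32.0
```

```bash
python3 steer.py '0 0 0 0 0 -.005 .5;0 0 0 0 0 -.015 .5;0 0 0 0 0 -.03 .5;0 0 0 0 0 -.03 .5;0 0 0 0 0 -.03 .5;0 0 -6.63 0 0 0 .5;0 0 -6.63 0 0 0 .5;0 0 -6.63 0 0 0 .5;0 0 -6.63 0 0 0 .5;0 0 -6.63 0 0 0 .5;0 0 -6.63 0 0 0 .5;0 0 0 0 0 0 .5'
python3 -c "
from h import *
rel((.5427,.0253,.11),9.65)"
```

```text
time: 4.4
ee_pos: [0.5059, -0.3439, 0.1086]
tool_rot: [[-0.17, 0.985, -0.0], [0.985, 0.17, 0.001], [0.001, -0.0, -1.0]]
force: [-0.4, 0.5, -1.1]
width: 0.61
grasp_force: 31.7
t 4.4 at [ 0.5059 -0.3439  0.1086] yaw 9.79 tilt [-0.     0.001] shift [ 0.3576  0.099  -0.0012] w 0.61
rz now 0.14
```

```bash
python3 steer.py '0 0 0 .02 .0055 -.01 .5;0 0 0 .03 .0083 -.01 .5;0 0 0 .035 .0097 -.01 .5;0 0 0 .035 .0097 -.01 .5;0 0 0 .035 .0097 -.01 .5;0 0 0 .035 .0097 0 .5;0 0 0 .03 .0083 0 .5;0 0 0 .02 .0055 0 .5;0 0 0 0 0 0 .5;0 0 0 0 0 0 .5;0 0 0 0 0 0 .5;0 0 0 0 0 0 .5'
python3 - <<'E'
from h import *
rel((.5427,.0253,.11),9.65)
m=bot.camera_model("wrist");im=bot.read_camera("wrist")[:,:,::-1].copy();cv2.imwrite("pics/w2.png",im)
np.save("w2.npy",m["extrinsics"])
E
```

```text
time: 5.4
ee_pos: [0.5311, -0.0981, 0.1586]
tool_rot: [[-0.165, 0.986, -0.001], [0.986, 0.165, -0.001], [-0.001, -0.001, -1.0]]
force: [-1.7, -0.6, -0.7]
width: 0.606
grasp_force: 31.7
t 5.4 at [ 0.5311 -0.0981  0.1586] yaw 9.49 tilt [-0.001 -0.001] shift [0.1198 0.0318 0.0485] w 0.606
rz now -0.16
```

View pics/w2.png

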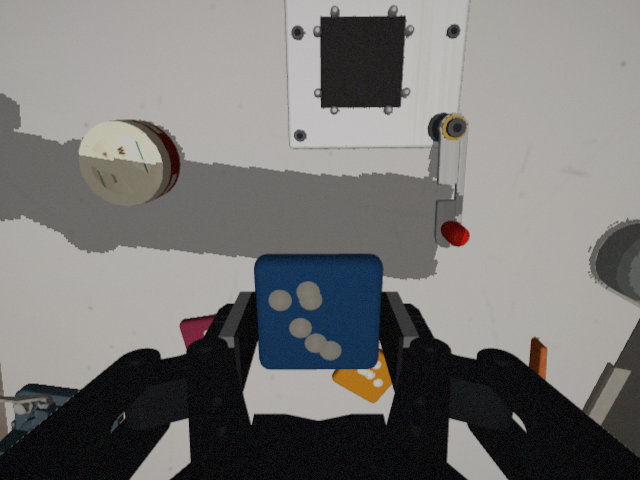

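The wrist view shows the nest's dark square around (363,62) with all eight pins, and the tile held straight at (319,312), square to the nest.

Run:
```python
from h import *
m=bot.camera_model("wrist");m["extrinsics"]=np.load("w2.npy");im=cv2.imread("pics/w2.png")
H,S,V=cv2.split(cv2.cvtColor(im,cv2.COLOR_BGR2HSV))
k=np.zeros_like(H,bool);k[12:115,315:412]=(V<75)[12:115,315:412]
k=cv2.morphologyEx(k.astype(np.uint8),cv2.MORPH_OPEN,np.ones((25,25)))
c=blobs(k)[0];w=cast("wrist",c[:,0],.014,m)[:,:2];r=cv2.minAreaRect((w*1000).astype(np.float32));print("nest",r)
# pin base pixels -> tips at z=.023
t=np.array([(335,11),(393,10),(409,30),(405,92),(388,110),(332,110),(321,92),(317,31)]);p=cast("wrist",t,.021,m)[:,:2];print("pins",p.mean(0),np.round(p*1000,0).tolist())
k=((H>95)&(H<130)&(S>110)).astype(np.uint8);k[:,:250]=0;k[:,390:]=0;k[:245]=0;k[385:]=0
z=bot.read_state()["ee_pos"][2]+.008
c=blobs(k)[0];w=cast("wrist",c[:,0],z,m)[:,:2];r=cv2.minAreaRect((w*1000).astype(np.float32));print("tile",r)
kn=blobs(((H>170)|(H<6))&(S>170),150)
for c in kn: print("red",cv2.minAreaRect(c)[:2],cast("wrist",[cv2.minAreaRect(c)[0]],.055,m))
print("pivot",cast("wrist",[(454,126)],.045,m))
rel((0,0,0))
```

```text
nest ((541.8560791015625, 25.107280731201172), (58.72849655151367, 58.604251861572266), 9.642732620239258)
pins [0.54177579 0.02458943] [[517.0, 52.0], [556.0, 59.0], [569.0, 50.0], [576.0, 10.0], [567.0, -4.0], [526.0, -10.0], [516.0, 0.0], [507.0, 38.0]]
tile ((530.7177124023438, -97.17528533935547), (52.434547424316406, 52.94245147705078), 9.594413757324219)
red ((454.50006103515625, 232.50003051757812), (28.284271240234375, 19.798988342285156)) [[ 0.62548877 -0.07826773  0.055     ]]
red ((198.94232177734375, 330.7115783691406), (27.260143280029297, 35.300907135009766)) [[ 0.4519962 -0.1878719  0.055    ]]
red ((169.54690551757812, 153.07598876953125), (46.47678756713867, 13.64416217803955)) [[ 0.42349784 -0.05644977  0.055     ]]
pivot [[ 0.60881588 -0.00792156  0.045     ]]
t 5.45 at [ 0.5311 -0.0981  0.1586] yaw 9.49 tilt [-0.    -0.001] shift [ 0.1843 -0.5076  0.1588] w 0.609
```

```bash
python3 steer.py '0 0 0 .02 .005 0 .5;0 0 0 .03 .008 0 .5;0 0 0 .03 .008 0 .5;0 0 0 .025 .0065 .02 .5;0 0 0 .0137 .0037 .03 .5;0 0 0 0 0 .03 .5;0 0 0 0 0 .02 .5;0 0 0 0 0 .01 .5;0 0 0 0 0 0 .5;0 0 0 0 0 0 .5;0 0 0 0 0 0 .5'
python3 - <<'E'
from h import *
rel((.5423,.0241,.0145),9.65)
m=bot.camera_model("wrist");im=bot.read_camera("wrist")[:,:,::-1].copy();cv2.imwrite("pics/w3.png",im);np.save("w3.npy",m["extrinsics"])
H,S,V=cv2.split(cv2.cvtColor(im,cv2.COLOR_BGR2HSV))
k=((H>95)&(H<130)&(S>110)).astype(np.uint8);k[:,:250]=0;k[:,390:]=0;k[:245]=0;k[385:]=0
z=bot.read_state()["ee_pos"][2]+.008
c=blobs(k)[0];w=cast("wrist",c[:,0],z,m)[:,:2];print("tile",cv2.minAreaRect((w*1000).astype(np.float32)))
R=lambda a:np.array([[np.cos(a),-np.sin(a)],[np.sin(a),np.cos(a)]])
for q in [(32,20),(32,-20),(20,32),(20,-32),(-32,-20),(-32,20)]:
    p=R(np.radians(99.65))@np.array(q)/1000+[.5421,.0252];print(q,proj("wrist",np.r_[p,.023],m).round(1))
cv2.imwrite("pics/w3c.png",im)
E
```

```text
time: 6.37
ee_pos: [0.5436, 0.0255, 0.0501]
tool_rot: [[-0.167, 0.986, 0.003], [0.986, 0.167, -0.0], [-0.0, 0.003, -1.0]]
force: [0.8, -0.1, 0.1]
width: 0.606
grasp_force: 31.7
t 6.37 at [0.5436 0.0255 0.0501] yaw 9.61 tilt [ 0.003 -0.   ] shift [-0.0011 -0.0016  0.0356] w 0.606
rz now -0.04
tile ((543.4149780273438, 26.96770477294922), (54.560237884521484, 53.68916702270508), 9.573113441467285)
(32, 20) [273.8 220.8]
(32, -20) [356.4 220.8]
(20, 32) [250.4 244.4]
(20, -32) [380.  244.3]
(-32, -20) [352.7 336.5]
(-32, 20) [278.2 336.6]
```

View pics/w3.png

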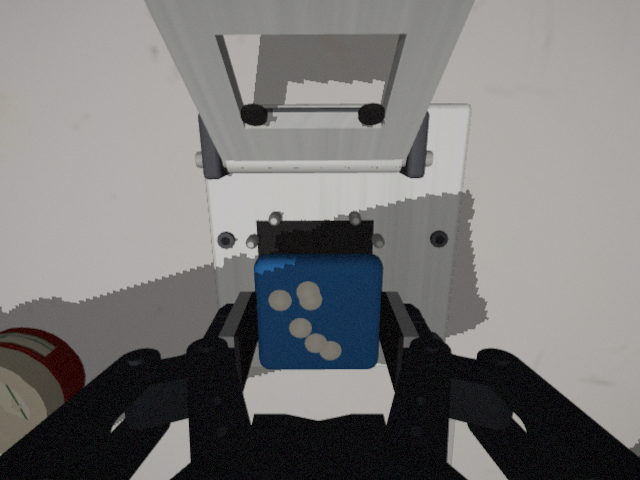

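Run:
```python
from h import *
m=bot.camera_model("wrist");m["extrinsics"]=np.load("w3.npy");im=cv2.imread("pics/w3.png")
g=cv2.cvtColor(im,cv2.COLOR_BGR2GRAY)
# dark square: far edge row & sides
print("col x=315 rows",[int(v) for v in g[212:232:1,315]])
print("row 235",[int(v) for v in g[232,250:266]],[int(v) for v in g[232,366:382]])
a=np.radians(99.65);R=np.array([[np.cos(a),-np.sin(a)],[np.sin(a),np.cos(a)]])
t=np.array([(275,217),(355,217),(252,242),(378,241)]);L=np.array([(32,20),(32,-20),(20,32),(20,-32)])/1e3
for z in(.017,.020,.023):
    p=cast("wrist",t,z,m)[:,:2];print(z,np.linalg.norm(p[0]-p[1]),(p-L@R.T).round(4).tolist(),(p-L@R.T).mean(0))
p=cast("wrist",[(258,221),(373,221)],.014,m)[:,:2];print(np.linalg.norm(p[0]-p[1]),p.mean(0)-R@[.029,0])
```

```text
col x=315 rows [192, 193, 192, 191, 192, 193, 193, 193, 145, 27, 36, 35, 34, 33, 35, 30, 30, 26, 16, 18]
row 235 [192, 192, 195, 191, 192, 191, 178, 76, 36, 40, 37, 37, 31, 40, 31, 30] [13, 20, 21, 10, 22, 17, 36, 89, 121, 117, 120, 118, 119, 119, 117, 116]
0.017 0.039967417239042326 [[0.542, 0.0256], [0.5419, 0.0256], [0.5419, 0.0245], [0.5421, 0.025]] [0.54198893 0.02518668]
0.02 0.03928203585007124 [[0.5422, 0.0264], [0.5415, 0.0263], [0.5423, 0.0255], [0.5415, 0.0259]] [0.54187161 0.02602037]
0.023 0.03859665446109994 [[0.5424, 0.0272], [0.5411, 0.0269], [0.5428, 0.0266], [0.5408, 0.0267]] [0.54175428 0.02685407]
0.05863660889674609 [0.54213764 0.02581395]
```

```bash
python3 steer.py '0 0 0 -.0009 -.0015 0 .5;0 0 0 0 0 0 .5;0 0 0 0 0 .01 .5;0 0 0 0 0 .01 .5;0 0 0 0 0 .005 .5;0 0 0 0 0 .004 .5;0 0 0 0 0 .003 .5;0 0 0 0 0 .002 .5;0 0 0 0 0 .001 .5;0 0 0 0 0 0 .5;0 0 0 0 0 0 .5'
python3 -c "
from h import *
rel((.5424,.0247,.0143),9.65)"
```

```text
time: 7.33
ee_pos: [0.5406, 0.0249, 0.0141]
tool_rot: [[-0.168, 0.986, -0.001], [0.986, 0.168, -0.0], [-0.0, -0.001, -1.0]]
force: [-2.2, 0.3, 4.6]
width: 0.601
grasp_force: 32.1
t 7.33 at [0.5406 0.0249 0.0141] yaw 9.7 tilt [-0.001 -0.   ] shift [-0.0005  0.0018 -0.0002] w 0.601
rz now 0.05
```

```bash
python3 steer.py '0 0 0 0 0 0 .64;0 0 0 0 0 0 .68;0 0 0 0 0 0 .75;0 0 0 0 0 0 .8;0 0 0 0 0 0 .8;0 0 0 0 0 0 .8;0 0 0 0 0 -.005 .8;0 0 0 0 0 -.01 .8;0 0 0 0 0 -.02 .8;0 0 0 0 0 -.03 .8;0 0 0 0 0 -.03 .8;0 0 0 0 0 -.02 .8'
python3 steer.py '0 0 0 -.02 0 -.03 .8;0 0 0 -.04 0 -.02 .8;0 0 0 -.04 0 0 .8;0 0 0 -.02 0 0 .8;0 0 0 0 0 0 .8;0 0 0 0 0 0 .8'
python3 - <<'E'
from h import *
rel((.5424,.0247,.0143),9.65)
m=bot.camera_model("wrist");im=bot.read_camera("wrist")[:,:,::-1].copy();cv2.imwrite("pics/w4.png",im)
H,S,V=cv2.split(cv2.cvtColor(im,cv2.COLOR_BGR2HSV))
for c in blobs((H>95)&(H<130)&(S>110),2500)[:3]:
    w=cast("wrist",c[:,0],.022,m)[:,:2];print("tile",cv2.minAreaRect((w*1000).astype(np.float32)),cv2.minAreaRect(c)[0])
E
```

```text
time: 8.33
ee_pos: [0.5422, 0.0253, 0.1324]
tool_rot: [[-0.169, 0.986, 0.004], [0.986, 0.169, 0.0], [-0.001, 0.004, -1.0]]
force: [0.5, 0.3, 0.5]
width: 0.8
grasp_force: 0.0
time: 8.83
ee_pos: [0.5606, -0.0922, 0.1782]
tool_rot: [[-0.165, 0.986, 0.001], [0.986, 0.165, -0.0], [-0.0, 0.001, -1.0]]
force: [0.0, 0.8, -0.2]
width: 0.801
grasp_force: 0.0
t 8.83 at [ 0.5606 -0.0922  0.1782] yaw 9.5 tilt [ 0.001 -0.   ] shift [0.1183 0.0012 0.1638] w 0.801
rz now -0.15
tile ((540.5332641601562, 22.82947540283203), (53.6214485168457, 53.16557312011719), 10.440703392028809) (317.0, 68.5)
```

View pics/w4.png

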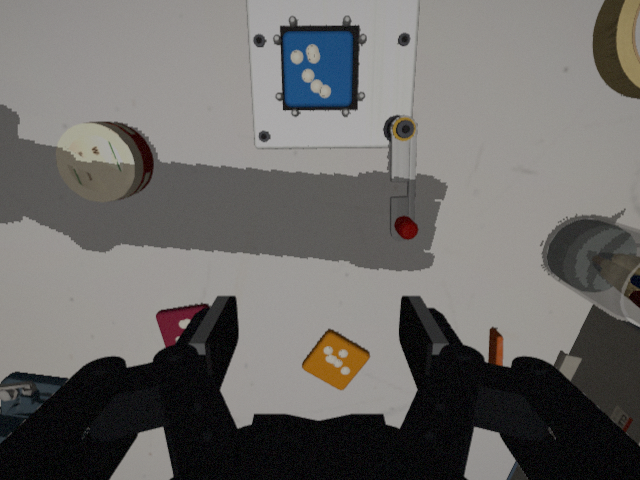

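The wrist view shows the blue tile flat between the pins at (317,68), with an even dark border inside the pins. Next is the leaf bar. I'll rise and move above it, then turn the tool.

```bash
python3 steer.py '0 0 0 .015 -.0014 -.03 1;0 0 0 .03 -.0014 -.025 1;0 0 0 .035 -.0014 -.02 1;0 0 0 .035 -.0014 -.01 1;0 0 0 .04 -.0014 0 1;0 0 0 .04 -.0014 0 1;0 0 0 .04 -.0014 0 1;0 0 0 .0257 -.0014 0 1;0 0 0 .015 0 0 1;0 0 0 0 0 0 1'
python3 steer.py '0 0 -7 0 0 0 1;0 0 -7 0 0 0 1;0 0 -7 0 0 0 1;0 0 -7 0 0 0 1;0 0 -7 0 0 0 1;0 0 -7 0 0 0 1;0 0 -7 0 0 0 1;0 0 -7 0 0 0 1;0 0 -7 0 0 0 1;0 0 -7 0 0 0 1;0 0 -7 0 0 0 1;0 0 -7 0 0 0 1'
python3 steer.py '0 0 -6 0 0 0 1;0 0 0 0 0 0 1;0 0 0 0 0 0 1;0 0 0 0 0 0 1'
python3 - <<'E'
from h import *
rel((.5041,.178,.142),99.65);print(bot.read_state()["joint_positions"])
m=bot.camera_model("wrist");print(m["extrinsics"][:3,3]);im=bot.read_camera("wrist")[:,:,::-1].copy();cv2.imwrite("pics/w5.png",im);np.save("w5.npy",m["extrinsics"])
a=np.radians(99.65);R=np.array([[np.cos(a),-np.sin(a)],[np.sin(a),np.cos(a)]])
for al in (2.1,2.2,2.3,2.4):
    for y in(-.022,.046): print(al,proj("wrist",np.r_[R@[.062-.162*np.cos(al),y]+[.542,.0255],.03+.162*np.sin(al)],m))
E
```

```text
time: 9.72
ee_pos: [0.5001, 0.1862, 0.2631]
tool_rot: [[-0.18, 0.984, 0.0], [0.984, 0.18, 0.003], [0.003, 0.001, -1.0]]
force: [0.2, 1.2, -0.0]
width: 0.997
grasp_force: 0.0
time: 10.72
ee_pos: [0.5027, 0.1788, 0.2624]
tool_rot: [[-0.997, -0.071, -0.0], [-0.071, 0.997, -0.001], [0.0, -0.001, -1.0]]
force: [-0.2, -0.2, -0.2]
width: 1.003
grasp_force: 0.0
time: 11.05
ee_pos: [0.503, 0.1789, 0.2624]
tool_rot: [[-0.986, -0.166, -0.0], [-0.166, 0.986, -0.001], [0.0, -0.001, -1.0]]
force: [-0.9, 0.7, -1.0]
width: 0.998
grasp_force: 0.0
t 11.05 at [0.503  0.1789 0.2624] yaw 99.57 tilt [-0.    -0.001] shift [-0.001  -0.001   0.1204] w 0.998
rz now -0.08
[ 22.3250813   15.39434859 -55.39543988 100.39358947  13.36871016
  71.2241903   63.10203003]
[0.42877624 0.16601943 0.40421477]
2.1 [299.23577541 289.82976018]
2.1 [297.53174022 195.22585853]
2.2 [318.25533893 284.64727264]
2.2 [318.1636325  192.89092775]
2.3 [334.76779845 279.09630643]
2.3 [335.97676239 190.40617442]
2.4 [348.66372034 273.33693976]
2.4 [350.87008827 187.84512695]
```

View pics/w5.png

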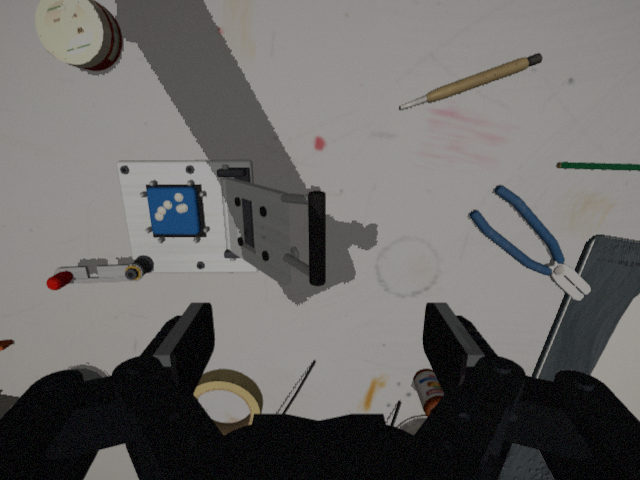

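The wrist view shows the bar at column 317, rows 192–284, which matches leaf angle 2.2 exactly. I'm descending and closing the fingers loosely round it.

```bash
python3 steer.py '0 0 0 -.001 -.001 .03 1;0 0 0 0 0 .03 1;0 0 0 0 0 .03 1;0 0 0 0 0 .02 1;0 0 0 0 0 .01 1;0 0 0 0 0 0 .6;0 0 0 0 0 0 .3;0 0 0 0 0 0 .3;0 0 0 0 0 0 .3;0 0 0 0 0 0 .3' 20
python3 steer.py '0 0 0 0 -.014 -.008 .3;0 0 0 0 -.014 -.008 .3;0 0 0 0 -.0153 -.0053 .3;0 0 0 0 -.0153 -.0053 .3;0 0 0 0 -.016 -.002 .3;0 0 0 0 -.016 -.002 .3;0 0 0 0 -.016 .001 .3;0 0 0 0 -.016 .001 .3;0 0 0 0 0 0 .3'
python3 - <<'E'
from h import *
s=bot.read_state();R=s["tool_rot"];a=np.radians(99.65)
d=s["ee_pos"][:2]-[.542,.0255];print("jig xy",np.cos(a)*d[0]+np.sin(a)*d[1],-np.sin(a)*d[0]+np.cos(a)*d[1],s["ee_pos"][2],s["force"])
E
```

```text
time: 11.93
ee_pos: [0.5052, 0.1787, 0.1437]
tool_rot: [[-0.986, -0.168, 0.002], [-0.168, 0.986, 0.0], [-0.002, -0.0, -1.0]]
force: [-1.2, -0.4, -0.6]
width: 0.311
grasp_force: 0.0
time: 12.68
ee_pos: [0.526, 0.0537, 0.1714]
tool_rot: [[-0.987, -0.163, 0.001], [-0.163, 0.987, -0.002], [-0.001, -0.002, -1.0]]
force: [0.1, -1.2, -0.2]
width: 0.3
grasp_force: 0.0
jig xy 0.030455145729628173 0.011033338696590317 0.17142271437133383 [ 0.10459678 -1.20465978 -0.17395423]
```

```bash
python3 steer.py '0 0 0 0 -.0156 .0043 .3;0 0 0 0 -.0156 .0043 .3;0 0 0 0 -.0144 .0074 .3;0 0 0 0 -.0144 .0074 .3;0 0 0 0 -.0127 .01 .3;0 0 0 0 -.0127 .01 .3;0 0 0 0 -.0104 .0124 .3;0 0 0 0 -.0104 .0124 .3;0 0 0 0 -.0078 .0142 .3;0 0 0 0 -.0078 .0142 .3;0 0 0 0 0 0 .3'
python3 - <<'E'
from h import *
s=bot.read_state();a=np.radians(99.65)
d=s["ee_pos"][:2]-[.542,.0255];print("jig xy",np.cos(a)*d[0]+np.sin(a)*d[1],-np.sin(a)*d[0]+np.cos(a)*d[1],s["ee_pos"][2],s["force"])
im=bot.read_camera("scene")[:,:,::-1];cv2.imwrite("pics/s6.png",im[200:400,180:400].repeat(3,0).repeat(3,1)[:600])
E
```

```text
time: 13.6
ee_pos: [0.543, -0.0648, 0.0707]
tool_rot: [[-0.986, -0.166, -0.006], [-0.166, 0.986, -0.0], [0.006, 0.001, -1.0]]
force: [-1.7, -0.2, -0.2]
width: 0.301
grasp_force: 0.0
jig xy -0.08923413179908647 0.014117076423112225 0.07066510991682273 [-1.72083193 -0.1761419  -0.22446959]
```

View pics/s6.png

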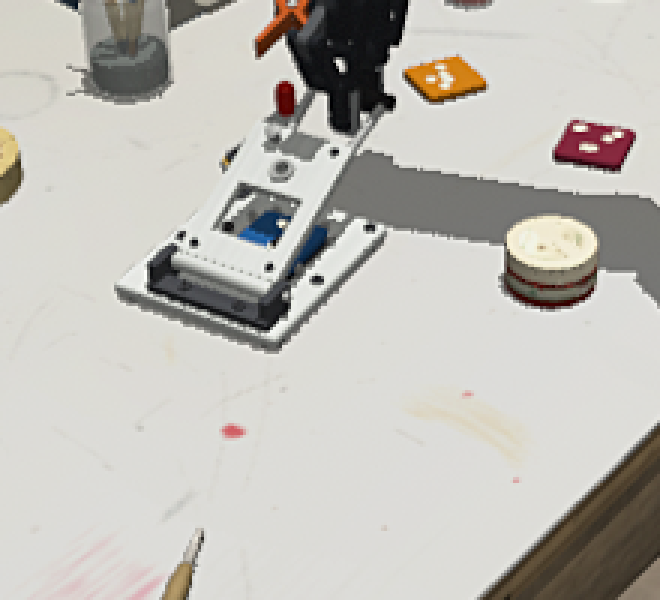

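The scene crop shows the leaf following in the cage at roughly 0.4–0.5 rad, with the tile visible through its window. I'm continuing down.

```bash
python3 steer.py '0 0 0 0 -.005 .0155 .3;0 0 0 0 -.005 .0155 .3;0 0 0 0 -.001 .014 .3;0 0 0 0 0 .012 .3;0 0 0 0 0 0 .3;0 0 0 0 0 0 .3;0 0 0 0 0 0 .3;0 0 0 0 0 0 .3;0 0 0 0 0 0 .3;0 0 0 0 0 0 .3;0 0 0 0 0 0 .3;0 0 0 0 0 0 .3'
python3 steer.py '0 0 0 0 0 0 .3;0 0 0 0 0 -.03 .45;0 0 0 0 0 -.04 .45;0 0 0 0 0 -.04 .45;0 0 0 0 0 -.04 .45;0 0 0 -.04 0 -.02 .45;0 0 0 -.04 0 0 .45;0 0 0 -.04 0 0 .45;0 0 0 0 0 0 .45;0 0 0 0 0 0 .45;0 0 0 0 0 0 .45'
python3 - <<'E'
from h import *
rel((.625,-.0785,.12),9.65)
m=bot.camera_model("wrist");np.save("w7.npy",m["extrinsics"]);im=bot.read_camera("wrist")[:,:,::-1];cv2.imwrite("pics/w7.png",im)
im=bot.read_camera("scene")[:,:,::-1];cv2.imwrite("pics/s7.png",im[200:400,180:400].repeat(3,0).repeat(3,1)[:600])
a=np.radians(99.65);R=np.array([[np.cos(a),-np.sin(a)],[np.sin(a),np.cos(a)]])
for n in("wrist","scene"):
  for al in(0,.03,.1): print(n,al,[proj(n,np.r_[R@[.062-.162*np.cos(al),y]+[.542,.0255],.03+.162*np.sin(al)]).round(1).tolist() for y in(-.022,.046)])
  print("stud",proj(n,np.r_[R@[-.045,-.017]+[.542,.0255],.047]))
E
```

```text
time: 14.65
ee_pos: [0.5474, -0.0736, 0.0177]
tool_rot: [[-0.986, -0.168, 0.0], [-0.168, 0.986, -0.0], [-0.0, -0.0, -1.0]]
force: [0.6, -0.7, -0.2]
width: 0.301
grasp_force: 0.0
time: 15.57
ee_pos: [0.6621, -0.0534, 0.1853]
tool_rot: [[-0.986, -0.169, -0.002], [-0.169, 0.986, 0.0], [0.002, 0.0, -1.0]]
force: [0.8, 0.2, 0.3]
width: 0.455
grasp_force: 0.0
t 15.57 at [ 0.6621 -0.0534  0.1853] yaw 99.73 tilt [-0.002  0.   ] shift [ 0.0407 -0.0185  0.0654] w 0.455
rz now -89.92
wrist 0 [[317.1, 118.7], [317.2, 20.5]]
wrist 0.03 [[317.2, 118.5], [317.2, 18.5]]
wrist 0.1 [[318.1, 118.1], [318.2, 13.7]]
stud [391.75318843 110.99953257]
scene 0 [[288.6, 249.3], [315.6, 257.3]]
scene 0.03 [[288.5, 247.4], [315.5, 255.4]]
scene 0.1 [[288.1, 243.2], [315.3, 251.1]]
stud [276.49967094 255.38360258]
```

View pics/w7.png

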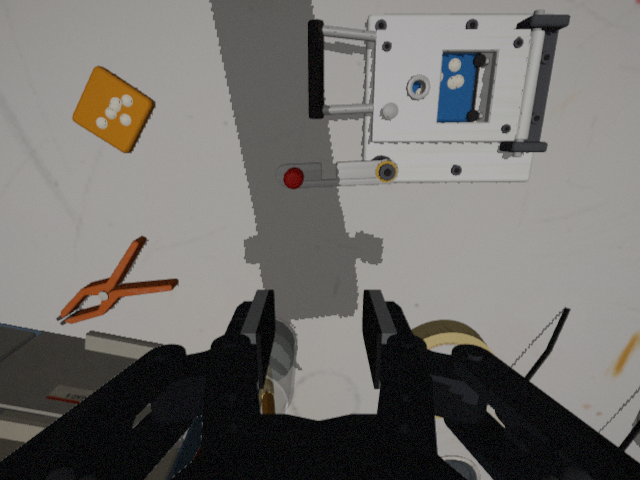

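The wrist view shows the leaf level: bar at column 316, rows 20–118, and stud at (390,111), both at the positions predicted for closed. The tile shows under the window, and the red knob is at (293,177). Next I'll measure the knob.

Run:
```python
from h import *
m=bot.camera_model("wrist");m["extrinsics"]=np.load("w7.npy");im=cv2.imread("pics/w7.png");H,S,V=cv2.split(cv2.cvtColor(im,cv2.COLOR_BGR2HSV))
k=(((H>170)|(H<6))&(S>150)).astype(np.uint8);k[:160]=0;k[195:]=0;k[:,:275]=0;k[:,315:]=0
c=blobs(k,20)[0];r=cv2.minEnclosingCircle(c);print(r)
a=np.radians(99.65);R=np.array([[np.cos(a),-np.sin(a)],[np.sin(a),np.cos(a)]]);t=np.array([.542,.0255])
print("pivot",R@[-.045,-.062]+t, cast("wrist",[(386.5,171)],.045,m))
p=cast("wrist",[r[0]],.058,m)[0];v=R.T@(p[:2]-t)-[-.045,-.062];b=np.arctan2(-v[0],v[1]);print(p,np.linalg.norm(v),b)
# knob seen in scene image as well
q=t+R@(np.array([-.045,-.062])+.072*np.array([-np.sin(b),np.cos(b)]));print("knob",q,proj("scene",np.r_[q,.054]))
im=bot.read_camera("scene")[:,:,::-1].copy();H,S,V=cv2.split(cv2.cvtColor(im,cv2.COLOR_BGR2HSV))
k=(((H>170)|(H<6))&(S>150)).astype(np.uint8);k[:,:255]=0;k[:,290:]=0;k[:220]=0;k[245:]=0
for c in blobs(k,10): print("scene red",cv2.boundingRect(c))
rel(np.r_[q,.047],99.65)
```

```text
((293.3085021972656, 177.8829803466797), 10.550003051757812)
pivot [ 0.61066602 -0.00847025] [[ 0.60995223 -0.00896131  0.045     ]]
[ 0.62563905 -0.0788268   0.058     ] 0.07193216199925509 1.612060189461772
knob [ 0.62565317 -0.07889315] [275.77627682 231.66444711]
scene red (272, 227, 6, 12)
t 15.72 at [ 0.6618 -0.0543  0.1861] yaw 99.68 tilt [-0.001 -0.001] shift [ 0.0396 -0.0181  0.1392] w 0.448
rz now 0.03
```

```bash
python3 steer.py '0 0 0 .02 -.009 0 .45;0 0 0 .0196 -.0091 .02 .45;0 0 0 0 0 .03 .45;0 0 0 0 0 .03 .45;0 0 0 0 0 .03 .45;0 0 0 0 0 .02 .45;0 0 0 0 0 .009 .45;0 0 0 0 0 0 .45;0 0 0 0 0 0 .45' 20
python3 -c "
from h import *
rel((.6257,-.0789,.047),99.65)"
```

```text
time: 16.47
ee_pos: [0.6271, -0.0784, 0.048]
tool_rot: [[-0.986, -0.168, 0.001], [-0.168, 0.986, -0.0], [-0.001, -0.001, -1.0]]
force: [-0.9, 0.0, 0.7]
width: 0.448
grasp_force: 0.0
t 16.47 at [ 0.6271 -0.0784  0.048 ] yaw 99.68 tilt [ 0.001 -0.   ] shift [ 0.0015 -0.0003  0.001 ] w 0.448
rz now 0.03
```

```bash
python3 steer.py '0 0 0 .001 0 0 .1;0 0 0 0 0 0 .1;0 0 0 0 0 0 .1;0 0 0 0 0 0 .1;0 0 0 0 0 0 .1;0 0 0 0 0 0 .1' 25
python3 steer.py '0 0 0 .015 .0009 0 .1;0 0 0 .0139 .0039 0 .1;0 0 0 .0128 .0065 0 .1;0 0 0 .0113 .009 0 .1;0 0 0 .0092 .0109 0 .1;0 0 0 0 0 0 .1'
python3 -c "
from h import *
a=np.radians(99.65);R=np.array([[np.cos(a),-np.sin(a)],[np.sin(a),np.cos(a)]]);t=np.array([.542,.0255])
s=bot.read_state();v=R.T@(s['ee_pos'][:2]-t)-[-.045,-.062];print(v,np.linalg.norm(v),np.arctan2(-v[0],v[1]),s['width'])"
```

```text
time: 16.97
ee_pos: [0.6272, -0.0784, 0.0488]
tool_rot: [[-0.986, -0.168, 0.003], [-0.168, 0.986, -0.001], [-0.003, -0.001, -1.0]]
force: [-0.6, -0.8, 6.4]
width: 0.158
grasp_force: 25.8
time: 17.47
ee_pos: [0.5568, -0.0616, 0.0483]
tool_rot: [[-0.986, -0.167, -0.004], [-0.167, 0.986, -0.008], [0.005, -0.007, -1.0]]
force: [-4.9, -6.4, 11.3]
width: 0.163
grasp_force: 26.8
[-0.04332775  0.06197363] 0.07561762488648756 0.6101432391866364 0.16314560242356957
```

```bash
python3 steer.py '0 0 0 .004 .0125 -.0015 .1;0 0 0 .003 .0135 0 .1;0 0 0 .001 .0135 0 .1;0 0 0 0 .005 0 .1;0 0 0 0 .003 0 .1;0 0 0 0 0 0 .1;0 0 0 0 0 0 .1;0 0 0 0 0 0 .1'
python3 - <<'E'
from h import *
a=np.radians(99.65);R=np.array([[np.cos(a),-np.sin(a)],[np.sin(a),np.cos(a)]]);t=np.array([.542,.0255])
s=bot.read_state();v=R.T@(s['ee_pos'][:2]-t)-[-.045,-.062];print(v,np.linalg.norm(v),np.arctan2(-v[0],v[1]),s['width'],R.T@s["force"][:2])
E
```

```text
time: 18.13
ee_pos: [0.5393, -0.0201, 0.0483]
tool_rot: [[-0.986, -0.164, -0.01], [-0.164, 0.986, -0.012], [0.012, -0.01, -1.0]]
force: [-9.0, -12.6, 10.7]
width: 0.153
grasp_force: 26.5
[0.0004466  0.07228549] 0.07228687250278842 -0.006178186503262132 0.15341456806245285 [-10.91715225  10.95922985]
```

```bash
python3 steer.py '0 0 0 0 0 0 .25;0 0 0 0 0 0 .4;0 0 0 0 0 0 .4;0 0 0 0 0 0 .4;0 0 0 0 0 -.01 .4;0 0 0 0 0 -.02 .4;0 0 0 0 0 -.03 .4;0 0 0 0 0 -.03 .4;0 0 0 -.03 0 -.03 .4;0 0 0 -.03 0 -.03 .4;0 0 0 -.03 0 0 .4;0 0 0 0 0 0 .4'
python3 - <<'E'
from h import *
a=np.radians(99.65);R=np.array([[np.cos(a),-np.sin(a)],[np.sin(a),np.cos(a)]]);t=np.array([.542,.0255])
print(bot.read_state()["ee_pos"],bot.read_state()["force"])
m=bot.camera_model("wrist");im=bot.read_camera("wrist")[:,:,::-1].copy();cv2.imwrite("pics/w8.png",im)
H,S,V=cv2.split(cv2.cvtColor(im,cv2.COLOR_BGR2HSV))
for c in blobs(((H>170)|(H<6))&(S>150),60):
    r=cv2.minEnclosingCircle(c);p=cast("wrist",[r[0]],.058,m)[0];v=R.T@(p[:2]-t)-[-.045,-.062];print(r,p,np.linalg.norm(v),"b",np.arctan2(-v[0],v[1]))
g=(V<60).astype(np.uint8)
for al in(0,.03,.06): print("bar",al,[proj("wrist",np.r_[R@[.062-.162*np.cos(al),y]+t,.03+.162*np.sin(al)],m).round(1).tolist() for y in(-.022,.046)])
for c in blobs(g,200):
    r=cv2.minAreaRect(c)
    if max(r[1])<140 and min(r[1])<30: print("dark",r)
for c in blobs((H>95)&(H<130)&(S>110),100)[:3]: print("blue",cast("wrist",[cv2.minAreaRect(c)[0]],.023,m))
im=bot.read_camera("scene")[:,:,::-1].copy();H,S,V=cv2.split(cv2.cvtColor(im,cv2.COLOR_BGR2HSV))
for c in blobs((((H>170)|(H<6))&(S>150))[200:290,240:340],20): print("scene red",np.array(cv2.boundingRect(c))+[240,200,0,0])
for b in(0,.08,.2):print(b,proj("scene",np.r_[t+R@(np.array([-.045,-.062])+.072*np.array([-np.sin(b),np.cos(b)])),.054]))
E
```

```text
time: 19.13
ee_pos: [0.6371, 0.0046, 0.2007]
tool_rot: [[-0.986, -0.169, 0.009], [-0.169, 0.986, 0.004], [-0.01, 0.002, -1.0]]
force: [-0.2, -0.7, -0.5]
width: 0.398
grasp_force: 0.0
[0.63709712 0.00456311 0.20069622] [-0.22886317 -0.65340211 -0.49564959]
((306.0, 90.5), 10.735555648803711) [ 0.53982066 -0.02124941  0.058     ] 0.07198869396523593 b 0.0100377557296148
((148.0, 413.5), 14.603181838989258) [ 0.85529864 -0.12687288  0.058     ] 0.27177987283947214 b 2.522401055713268
bar 0 [[242.1, 134.8], [236.6, 43.5]]
bar 0.03 [[241.0, 135.0], [235.4, 42.1]]
bar 0.06 [[240.1, 135.1], [234.3, 40.7]]
dark ((242.87269592285156, 88.69206237792969), (92.54544830322266, 22.521686553955078), 85.97173309326172)
dark ((618.24853515625, 406.896484375), (13.076925277709961, 31.615388870239258), 67.38013458251953)
dark ((392.5845031738281, 105.56379699707031), (10.393798828125, 63.537227630615234), 3.3664603233337402)
dark ((83.11454010009766, 272.59619140625), (20.098613739013672, 56.67308044433594), 25.08359146118164)
dark ((449.8846435546875, 49.07693099975586), (40.596038818359375, 16.277637481689453), 11.309932708740234)
blue [[0.53889699 0.03526735 0.023     ]]
scene red [284 251   6  12]
0 [287.24591927 255.88533602]
0.08 [288.61396816 254.53169617]
0.2 [290.27940488 252.43299414]
```

```bash
python3 -c "
from plant import bot
print(bot.close_job())"
```

```text
the job is handed in; nothing more can be done
None
```

The blue tile is in the nest, the leaf is closed over it and the latch measures about 0.01 rad from fully home on the stud; the job was handed in after about 19 s of robot time, and no verdict was returned.

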